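# Wedge a rocking bench power supply

### The arm

A 6-joint arm with a two-finger parallel gripper is mounted at the origin on a cart in front of the work surface, level with it; the furniture and walls round the work are solid. World frame = base frame: x ahead of the robot, y to its left, z up, the work surface at z = 0. Lengths are in m, angles in degrees, forces in N, time in s.
With the tool pointing down it reaches from about 0.275 to 0.85 m from the base axis. Payload 5.2 kg.
Tool frame: the origin (TCP) lies on the centre line of the jaws, within the pads' length; the fingertips stand tcp_to_tips ahead of it and the grasp point (between the pads) lies 5 mm behind it (tcp_to_tips is the distance from the TCP to the fingertips, in m); z points along the fingers, y is the line along which they close (so a half turn about z gives the same grasp; the last joint's range is limited). The gripper opens to 85 mm and grips with 20 to 120 N. Pads are 22 mm wide; open, the fingers measure 114 mm over their backs; the gripper's body (76 mm by 85 mm) begins 54 mm behind the grasp point. The pads swing forward as they close: fully open they stand 13 mm farther back than shut.
Start: joints at [60.802, 14.817, 87.949, -0, 77.235, -11.62], TCP at [0.166, 0.524, 0.245] pointing down, gripper open.
Joint ranges: [-179.93, 179.93], [-52.35, 119.4], [10.71, 147.94], [-69.91, 249.91], [12.55, 155.21], [-178.61, 178.61]. Speed limits (degrees/s): [147.25, 147.25, 180, 180, 180, 180].

### API

Orientations are given as a 3x3 rotation matrix whose columns are the frame's x, y, z axes.
In Python, from bench import * gives the robot as it stands. The module is installed in compiled form; this text tells all that it offers.
- The arm moves only by the tool send_rows, never from a script. Its argument "series" is a list of rows, each a list of 3 entries, a list of its own where there are three numbers: the closure in counts, from 0 (fully open) to 255 (shut), then the shift along the tool's x, y, z in m, then the turn about the tool's z in rad. A call has 1 to 5 rows; each row is the pose to reach, as a shift and turn from the pose commanded when the call began, along the tool's axes at that moment; what a row does not reach only later rows make up. A row lasts 1/10 s, in which the tool goes at most 50 mm and 8.59 degrees, less where a joint would pass 70% of its speed; a pose out of reach is approached as far as the arm can. A call with a gripper value outside its range is refused whole. The fingers move at their own pace and stop on an object; "squeeze" is the grip in N (left out, the last holds). Time passes only in rows, so rows that repeat a pose let the fingers close. It gives the time, the measured TCP pose, the force, the opening and the grip force at its end, in the units of the state.
- observe(): the state, without advancing time (a new reading comes with each control period).
- capture(name): name is "scene" or "top" or "wrist"; returns a dict with "image" (420x560x3 uint8, red, green, blue), "mtx" (3x3 intrinsics, pixels), "xyz" and "attitude" of the camera in the world; the wrist camera has in their place "mount" (4x4, takes a point from camera to tool coordinates, whose origin is the TCP and whose axes are the flange's). Camera axes: x right, y down, z forward; pixel columns grow to the right and rows downward; lengths in m; the calibration is good to about 2 mm. A picture is of the moment at which its call begins: read the wrist's pose just before it. There is no depth.
- sign_off(): hands the job in; it is judged then, once.
The state is a dict: "clock": time; "q": joint angles; "joint_vel": joint speeds; "tau": joint torques, N m; "tool_pos": TCP position; "tool_rot": TCP orientation; "force": force on the tool from outside, world axes, zero at the start; "torque": the same for the moment, N m; "gripper_width": finger opening in m; "grasp_force": force on a finger pad.
Only numpy, scipy, OpenCV 4.12 (cv2) and the standard library are available. Lean on these libraries where they do the work, as an engineer would, in place of code of your own. Each camera call takes 0.05 s, during which the arm holds its last target. There are 200 camera calls.

### The job

The small white bench power supply rocks because its front left foot has lost its rubber pad and hangs clear of the tray. Slide the wooden wedge along the tray, thin end first, under that foot until it is snug: push it and never lift it, and do not jack the supply out of level or shove it along. Then press down firmly with the fingertips on top of the supply, right above that foot, to check that it no longer rocks, and move clear, leaving the wedge in place and the other things undisturbed.

Things in the scene. Friction and masses are not known exactly. Their poses are not given: they have to be found in the camera images.
- psu: white bench power supply, case 130 (x) x 190 (y) x 57 mm, top at 73 mm, about 2.3 kg, loose. Origin: its centre, at tray level; x from front panel (display, knobs; faces the robot) to back. Feet 22 mm in diameter, centres 47 mm before/behind and 72 mm left/right of the origin: three rubber ones 16 mm high, which it stands on, level; front left (-x, +y) only a steel stub. Slides at some 10 to 20 N
- psu_foot (a point): centre of the underside of that short front left foot, 9 mm above the tray, 18 mm behind the case's front edge. A few newtons down on this corner tip it until the stub strikes the tray; released, it rocks back
- psu_press (a point): point on top of the case straight above the short foot, 73 mm above the tray: press here, 5 to 15 N is right (at least 4 N; over about 25 N is rough)
- wedge: loose wooden wedge, 80 x 44 mm, 0.12 kg, lying 35 to 75 mm before its snug place, roughly pointing at the short foot. Origin: centre of its underside; x to the thin end, 2.5 mm thick at x = 40, rising evenly to 18 mm at x = -26; behind it a heel 28 mm high, full width. Slides with about 1 N. Snug when the foot's centre is about 23 mm ahead of the origin: the push then rises by several newtons, and it stays
- wedge_heel (a point): centre of the back face of the wedge's heel, at x = -40 mm, 14 mm above its underside: push here; in the snug place it is 63 mm short of the foot's centre
- relay: plug-in relay, black base and clear top, 35 x 28 x 55 mm, standing in front of the supply's right half; leave alone
- breaker: slim white circuit breaker with a black toggle, 87 x 17 x 79 mm, standing left of the wedge; leave alone
- tape_measure: tape measure, black with a yellow disc, 38 x 90 x 68 mm, standing to the front right; leave alone
There are look-alikes about, which are no part of the job. There is more than one size of the psu; the one meant has the size given above.

How it is judged:
By the outcome, as a careful person would: the job done as asked, in the order asked, and still so for the second after the job is handed in, with the robot touching nothing.
It also fails if it takes over 45 s, if anything falls off the work surface, if the arm or the gripper's body presses on something with over 40 N, if the wrist force passes 120 N, or if a joint passes its speed limit or range.

## Working session

There is one attempt and no reset: what is moved stays moved. The work goes in short steps, Python scripts to look and compute and a tool call to move; the robot and the scene stay as the last step left them, time stands still between calls to the robot, and variables do not carry over. Pictures are saved under pics/ and viewed, at most 12 in all, crops included, and the job is handed in when it is done.

Besides the shell and the picture viewer there is one more tool, called after ">>>" as name([rows], argument=value, ...), one row to a line, values as JSON. send_rows: Moves the arm, as the interface text tells. Its arguments: {"type":"object","properties":{"series":{"type":"array"},"squeeze":{"type":"number"}},"required":["series"]}

```bash
mkdir -p pics; cat > h.py <<'E'
from bench import *
import numpy as np, cv2
def snap(n,f):
    c=capture(n); cv2.imwrite('pics/'+f,c['image'][:,:,::-1]); np.savez('pics/'+f+'.npz',**c); return c
def ray(c,u,v,z):
    R=np.array(c['attitude']); p=np.array(c['xyz'])
    d=R@np.linalg.solve(np.array(c['mtx']),[u,v,1.]); return p+d*(z-p[2])/d[2]
def load(f): return dict(np.load('pics/'+f+'.npz'))
E
python3 - <<'E'
from h import *
s=observe(); print(s)
for n in('scene','top'):
    c=snap(n,n+'1.png'); print(n,c['mtx'],c['xyz'],c['attitude'])
E
```

```text
{'clock': 0.0, 'q': array([ 6.08033824e+01,  1.48588338e+01,  8.80100901e+01, -1.49601635e-06,
        7.72343828e+01, -1.16170364e+01]), 'joint_vel': array([-0.01617304, -0.01381772, -0.00035766,  0.0064402 ,  0.03755944,
       -0.01129012]), 'tau': array([-1.50805630e-03, -4.46018350e+01, -2.90566331e+01, -6.60018941e-04,
        1.18469051e-02,  4.09248162e-05]), 'tool_pos': array([0.165826  , 0.52389029, 0.24448558]), 'tool_rot': array([[-9.53298206e-01,  3.02029396e-01, -8.79515733e-04],
       [ 3.02030458e-01,  9.53296976e-01, -1.57397848e-03],
       [ 3.63051918e-04, -1.76611141e-03, -9.99998375e-01]]), 'force': array([-0.13203873, -0.80188573, -0.21423655]), 'torque': array([ 0.00062521,  0.00090791, -0.03101622]), 'grasp_force': 0.0, 'gripper_width': 0.08565092518441587}
scene [[543.77440993   0.         274.13915682]
 [  0.         543.77440993 215.99755804]
 [  0.           0.           1.        ]] [ 0.004134   -0.67264554  0.7814047 ] [[ 0.81503062 -0.36243763  0.45206642]
 [-0.57901945 -0.53839682  0.61226248]
 [ 0.02148416 -0.76076792 -0.64866833]]
top [[413.36347508   0.         279.43924034]
 [  0.         413.36347508 210.36064597]
 [  0.           0.           1.        ]] [ 0.34927417 -0.02247206  0.89780697] [[ 0.09494712 -0.97473753  0.20216772]
 [-0.99547819 -0.09355325  0.01646123]
 [ 0.00286807 -0.2028165  -0.97921256]]
```

```bash
ls pics; python3 -c "import bench;print([x for x in dir(bench) if x[0]!='_'])"
```

```text
scene1.png
scene1.png.npz
top1.png
top1.png.npz
['IKError', 'capture', 'observe', 'sign_off', 'tcp_to_tips']
```

View pics/scene1.png

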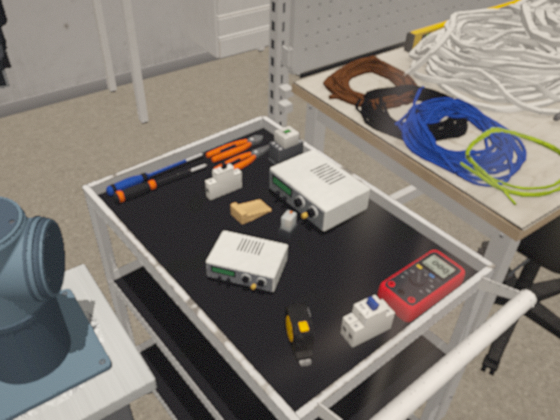

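View pics/top1.png

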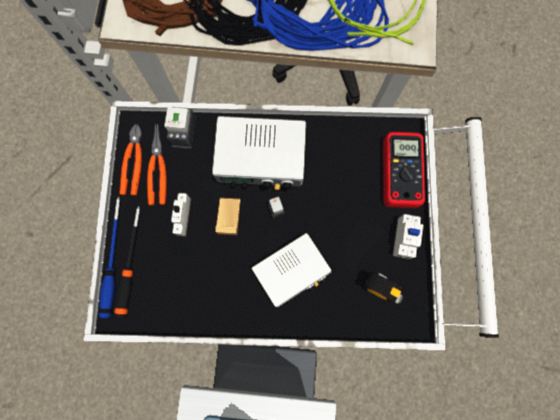

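The scene has two white supplies, the larger at top-view pixel (260,150) and the smaller at (291,270). The wedge is at (228,216) in front of the larger one's left end. The relay is at (277,206), and slim white breakers are at (180,214) and (408,236). I'll measure sizes and check a close crop.

```bash
python3 - <<'E'
from h import *
c=load('top1.png'); im=c['image']; hsv=cv2.cvtColor(im,cv2.COLOR_RGB2HSV)
print('tips',tcp_to_tips)
def big(m,roi):
    k=np.zeros_like(m); x0,y0,x1,y1=roi; k[y0:y1,x0:x1]=m[y0:y1,x0:x1]
    cs,_=cv2.findContours(k,0,2); return max(cs,key=cv2.contourArea)
white=cv2.inRange(hsv,(0,0,185),(180,50,255)); wood=cv2.inRange(hsv,(8,60,100),(28,255,255))
for n,m,roi,z in(('big',white,(205,112,315,192),.073),('small',white,(245,230,335,310),.06),('wedge',wood,(210,190,245,240),.0),('wedge28',wood,(210,190,245,240),.028),('brk',white,(165,185,195,240),.079)):
    b=cv2.boxPoints(cv2.minAreaRect(big(m,roi))); P=np.array([ray(c,u,v,z)[:2] for u,v in b])
    print(n,b.round(0).tolist(),P.round(3).tolist(),np.linalg.norm(np.diff(P,axis=0),axis=1).round(3))
cr=cv2.resize(im[110:250,165:315],None,fx=5,fy=4.28*5/4.28,interpolation=cv2.INTER_CUBIC)[:600]
cv2.imwrite('pics/crop1.png',cv2.resize(im[115:245,165:325],(738,600),interpolation=cv2.INTER_CUBIC)[:,:,::-1])
w=capture('wrist'); print(w['mount'],w['mtx'])
E
```

```text
tips 0.014
big [[213.0, 174.0], [216.0, 116.0], [305.0, 121.0], [302.0, 179.0]] [[0.583, 0.137], [0.711, 0.147], [0.719, -0.045], [0.591, -0.05]] [0.128 0.192 0.128]
small [[251.0, 268.0], [307.0, 232.0], [332.0, 272.0], [276.0, 308.0]] [[0.399, 0.037], [0.482, -0.069], [0.406, -0.126], [0.326, -0.021]] [0.134 0.095 0.132]
wedge [[214.0, 232.0], [219.0, 196.0], [241.0, 199.0], [236.0, 235.0]] [[0.472, 0.131], [0.555, 0.129], [0.553, 0.08], [0.47, 0.082]] [0.083 0.049 0.083]
wedge28 [[214.0, 232.0], [219.0, 196.0], [241.0, 199.0], [236.0, 235.0]] [[0.468, 0.126], [0.549, 0.125], [0.546, 0.077], [0.466, 0.079]] [0.081 0.048 0.081]
brk [[170.0, 232.0], [175.0, 193.0], [186.0, 194.0], [181.0, 234.0]] [[0.453, 0.205], [0.535, 0.207], [0.534, 0.183], [0.452, 0.182]] [0.082 0.024 0.082]
[[ 6.85739975e-04 -9.48927687e-01 -3.15492906e-01  8.03248343e-02]
 [ 9.99999761e-01  6.22535479e-04  3.01111870e-04 -4.23671735e-04]
 [-8.93278635e-05 -3.15493037e-01  9.48927887e-01 -1.28588986e-01]
 [ 0.00000000e+00  0.00000000e+00  0.00000000e+00  1.00000000e+00]] [[313.29838729   0.         278.12817144]
 [  0.         313.29838729 205.72326424]
 [  0.           0.           1.        ]]
```

View pics/crop1.png

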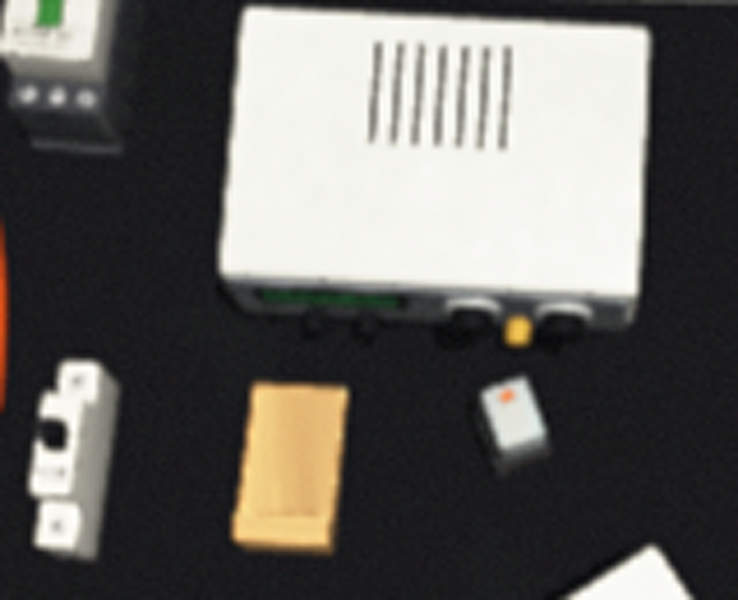

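The large supply measures 128x192 mm, so it is the one meant. The wedge's heel faces the robot, and its thin end (crop y≈385) points at the supply. I'll move over it for a closer wrist view.

>>> send_rows([
  [0, [-0.037, -0.032, 0], -0.1],
  [0, [-0.075, -0.065, 0], -0.2],
  [0, [-0.112, -0.097, 0], -0.307],
  [0, [-0.15, -0.13, 0], -0.307],
  [0, [-0.18, -0.156, 0], -0.307],
])

```text
clock: 0.65
tool_pos: [0.2912, 0.3191, 0.2452]
tool_rot: [[-1.0, -0.0, 0.0], [-0.0, 1.0, -0.001], [-0.0, -0.001, -1.0]]
force: [0.7, 0.2, -1.3]
gripper_width: 0.0853
grasp_force: 0.0
```

```bash
python3 -c "
from h import *
s=observe();print(s['clock'],s['tool_pos'],s['tool_rot'].round(3).tolist(),s['force'])"
```

```text
0.65 [0.29116801 0.31907985 0.24516329] [[-1.0, -0.0, 0.0], [-0.0, 1.0, -0.001], [-0.0, -0.001, -1.0]] [ 0.74698331  0.21006661 -1.2501629 ]
```

>>> send_rows([
  [0, [-0.028, -0.041, 0], 0],
  [0, [-0.056, -0.082, 0], 0],
  [0, [-0.084, -0.125, 0], 0],
  [0, [-0.112, -0.168, 0], 0],
  [0, [-0.139, -0.209, 0], 0],
])

```text
clock: 1.15
tool_pos: [0.4292, 0.1118, 0.2454]
tool_rot: [[-1.0, -0.0, 0.0], [-0.0, 1.0, 0.0], [-0.0, 0.0, -1.0]]
force: [0.9, 1.1, 0.4]
gripper_width: 0.0853
grasp_force: 0.0
```

>>> send_rows([
  [0, [0, 0, 0], 0],
  [0, [0, 0, 0], 0],
])

```text
clock: 1.35
tool_pos: [0.4289, 0.1126, 0.2449]
tool_rot: [[-1.0, 0.003, -0.001], [0.003, 1.0, 0.0], [0.001, 0.0, -1.0]]
force: [-0.3, 0.4, -0.3]
gripper_width: 0.0855
grasp_force: 0.0
```

```bash
cat >> h.py <<'E'
def wsnap(f):
    s=observe(); c=capture('wrist'); M=np.array(c['mount']); R=s['tool_rot']
    c['xyz']=s['tool_pos']+R@M[:3,3]; c['attitude']=R@M[:3,:3]
    cv2.imwrite('pics/'+f,c['image'][:,:,::-1]); np.savez('pics/'+f+'.npz',**c); return c,s
E
python3 -c "
from h import *
c,s=wsnap('w1.png');print(s['clock'],s['tool_pos'],s['force'])"
```

```text
1.35 [0.42887063 0.11262099 0.24489531] [-0.25815457  0.39830822 -0.34011421]
```

View pics/w1.png

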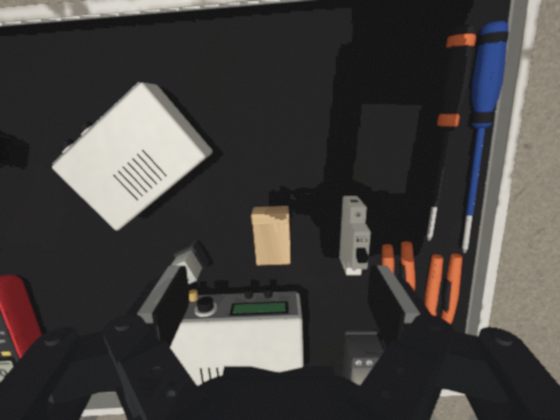

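In w1, the wedge spans (252,207) to (290,265) with its heel at the top. The supply's front face is at rows 293–318, and its left edge runs at about column 302. I'll measure these more closely.

```bash
python3 - <<'E'
from h import *
c=load('w1.png'); im=c['image']; hsv=cv2.cvtColor(im,cv2.COLOR_RGB2HSV)
wood=cv2.inRange(hsv,(8,60,100),(28,255,255)); wood[:190]=0;wood[280:]=0;wood[:,:240]=0;wood[:,300:]=0
ct=max(cv2.findContours(wood,0,2)[0],key=cv2.contourArea)
print(cv2.approxPolyDP(ct,3,True)[:,0].tolist(), cv2.minAreaRect(ct))
for r in range(202,272,6):
    x=np.where(wood[r])[0]
    if len(x): print(r,x.min(),x.max())
cv2.imwrite('pics/crop2.png',cv2.resize(im[200:380,160:320],(533*1,600),interpolation=cv2.INTER_CUBIC)[:,:,::-1])
E
```

```text
[[254, 208], [251, 221], [256, 264], [288, 264], [286, 207]] ((270.7198181152344, 235.5556640625), (58.3361930847168, 38.13788604736328), 87.51044464111328)
208 254 286
214 251 288
220 251 289
226 253 289
232 253 289
238 254 289
244 254 290
250 255 290
256 255 290
262 256 290
```

View pics/crop2.png

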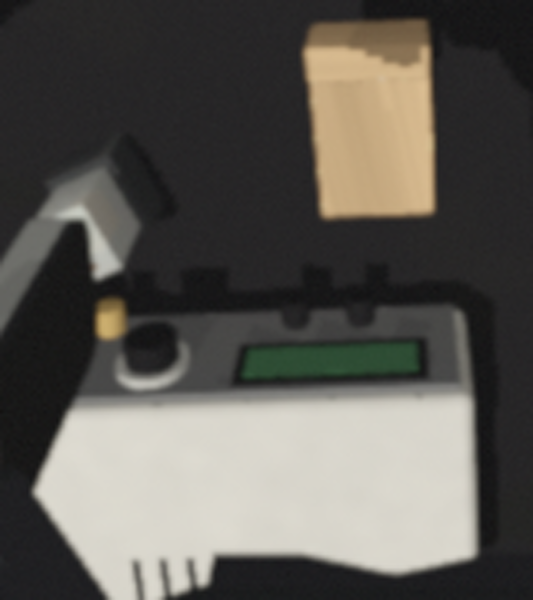

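```bash
python3 - <<'E'
from h import *
c=load('w1.png')
P={k:ray(c,160+u/3.333,200+v/3.333,z)[:2] for k,u,v,z in(('cT',473,390,.073),('cB',462,305,.016),('fT',80,404,.073),('tR',321,217,.001),('tL',435,213,.001),('hR',311,27,0),('hL',429,20,0),('HR',306,50,.028),('HL',431,44,.028))}
for k in P: print(k,P[k].round(4))
d=P['cT']-P['fT']; d/=np.linalg.norm(d); ex=np.array([d[1],-d[0]]); print('psu yaw',np.degrees(np.arctan2(ex[1],ex[0])))
for C in(P['cT'],P['cB']): print('foot',C+.018*ex-.023*d)
tip=(P['tL']+P['tR'])/2; he=(P['hL']+P['hR'])/2; w=tip-he; L=np.linalg.norm(w); print('wedge tip,heel',tip,he,L,np.degrees(np.arctan2(w[1],w[0])))
e=w/L; n=np.array([-e[1],e[0]])
for C in(P['cT'],P['cB']):
    f=C+.018*ex-.023*d-he; print('foot in heel frame',f@e,f@n)
E
```

```text
cT [0.5824 0.1389]
cB [0.5865 0.1388]
fT [0.5878 0.0033]
tR [0.5554 0.0826]
tL [0.5538 0.1283]
hR [0.4753 0.0807]
hL [0.4726 0.1253]
HR [0.4743 0.0811]
HL [0.4722 0.1251]
psu yaw 2.2734832713731348
foot [0.60130673 0.11666523]
foot [0.60538575 0.11650464]
wedge tip,heel [0.55459145 0.10546168] [0.47396883 0.10302195] 0.08065953007108229 1.7332992840658834
foot in heel frame 0.127692310832857 0.009785423363024466
foot in heel frame 0.13176460617885902 0.009501528402672831
```

>>> send_rows([
  [93, [-0.02, -0.002, 0.035], -0.04],
  [93, [-0.04, -0.004, 0.07], -0.04],
  [93, [-0.056, -0.007, 0.11], -0.04],
  [93, [-0.072, -0.0085, 0.145], -0.04],
  [93, [-0.072, -0.0085, 0.145], -0.04],
])

```text
clock: 1.9
tool_pos: [0.4979, 0.1068, 0.0958]
tool_rot: [[-0.999, -0.042, -0.009], [-0.043, 0.999, 0.0], [0.009, 0.001, -1.0]]
force: [-1.6, -0.6, 0.2]
gripper_width: 0.0543
grasp_force: 0.0
```

>>> send_rows([
  [93, [0, 0, 0], 0],
  [93, [0, 0, 0], 0],
  [93, [0, 0, 0], 0],
])

```text
clock: 2.2
tool_pos: [0.5011, 0.1059, 0.1024]
tool_rot: [[-0.999, -0.041, 0.003], [-0.041, 0.999, 0.0], [-0.003, -0.0, -1.0]]
force: [-0.7, -0.4, 0.0]
gripper_width: 0.0541
grasp_force: 0.0
```

```bash
python3 -c "
from h import *
c,s=wsnap('w2.png');print(s['tool_pos'],s['gripper_width'],s['force'])"
```

```text
[0.50113083 0.10590293 0.10240755] 0.05411907212466081 [-0.6976354  -0.35673331  0.04823671]
```

View pics/w2.png

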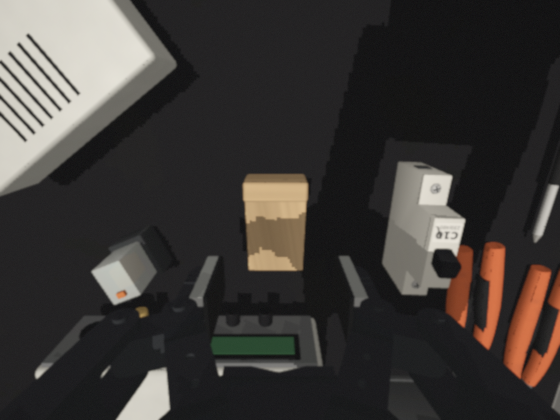

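Seen from w2, the wedge (245–306, 175–268) sits centred between the fingers, and the breaker (390–460) is clear on the left. I'll descend astride it.

>>> send_rows([
  [93, [0, 0.001, 0.03], 0],
  [93, [0, 0.001, 0.055], 0],
  [93, [0, 0.001, 0.073], 0],
  [93, [0, 0.001, 0.083], 0],
  [93, [0, 0.001, 0.083], 0],
])

```text
clock: 2.75
tool_pos: [0.5001, 0.1062, 0.017]
tool_rot: [[-0.999, -0.04, -0.001], [-0.04, 0.999, 0.0], [0.001, 0.0, -1.0]]
force: [-0.1, 0.8, 0.4]
gripper_width: 0.0544
grasp_force: 0.0
```

>>> send_rows([
  [93, [0, 0, 0], 0],
])

```text
clock: 2.85
tool_pos: [0.5012, 0.1062, 0.0183]
tool_rot: [[-0.999, -0.04, 0.001], [-0.04, 0.999, 0.0], [-0.001, -0.0, -1.0]]
force: [0.6, -0.4, 0.1]
gripper_width: 0.0544
grasp_force: 0.0
```

```bash
python3 -c "
from h import *
s=observe();print(s['tool_pos'],s['force'])"
```

```text
[0.50124959 0.10624011 0.01825654] [ 0.58742254 -0.35240943  0.06770465]
```

>>> send_rows([
  [93, [0, 0.003, 0], 0],
  [93, [0, 0.006, 0], 0],
  [93, [0, 0.0085, 0], 0],
  [93, [0, 0.011, 0], 0],
  [93, [0, 0.0115, 0], 0],
])

```text
clock: 3.35
tool_pos: [0.5002, 0.1181, 0.0175]
tool_rot: [[-0.999, -0.041, 0.0], [-0.041, 0.999, -0.0], [-0.0, -0.0, -1.0]]
force: [0.8, -0.6, -0.1]
gripper_width: 0.0545
grasp_force: 0.4
```

>>> send_rows([
  [93, [0, 0, 0], 0],
  [93, [0, -0.002, 0], 0],
  [93, [0, -0.005, 0], 0],
])

```text
clock: 3.65
tool_pos: [0.5002, 0.1126, 0.0172]
tool_rot: [[-0.999, -0.04, -0.0], [-0.04, 0.999, 0.0], [0.0, 0.0, -1.0]]
force: [-0.0, 0.0, 0.2]
gripper_width: 0.0544
grasp_force: 0.0
```

>>> send_rows([
  [93, [0, 0, -0.02], 0],
  [93, [0.02, 0, -0.05], 0],
  [93, [0.04, 0, -0.085], 0],
  [93, [0.06, 0, -0.085], 0],
  [93, [0.06, 0, -0.085], 0],
])

```text
clock: 4.15
tool_pos: [0.4384, 0.1102, 0.1029]
tool_rot: [[-0.999, -0.04, -0.001], [-0.04, 0.999, 0.0], [0.001, 0.0, -1.0]]
force: [-0.1, -0.4, -0.2]
gripper_width: 0.0545
grasp_force: 0.0
```

```bash
python3 - <<'E'
from h import *
c,s=wsnap('w3.png');print(s['clock'],s['tool_pos'],s['force'])
im=c['image']; hsv=cv2.cvtColor(im,cv2.COLOR_RGB2HSV)
wood=cv2.inRange(hsv,(8,50,60),(28,255,255))
ct=max(cv2.findContours(wood,0,2)[0],key=cv2.contourArea)
print(cv2.approxPolyDP(ct,3,True)[:,0].tolist())
E
```

```text
4.15 [0.43837778 0.11022161 0.10292237] [-0.09654673 -0.43264782 -0.18683702]
[[253, 249], [248, 266], [252, 332], [303, 333], [309, 273], [306, 251]]
```

View pics/w3.png

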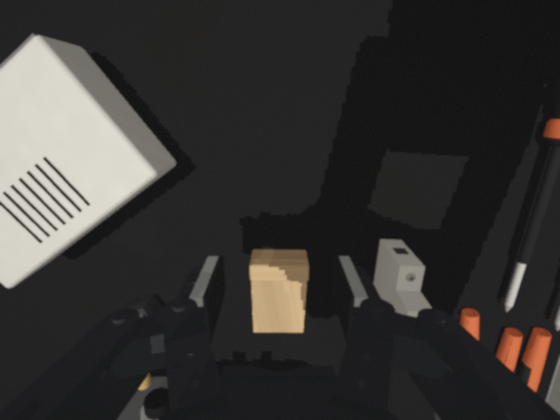

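```bash
python3 - <<'E'
from h import *
c=load('w3.png')
for u,v,z in((252.5,249,0),(307,250.5,0),(249,265,.028),(309.5,266,.028),(251.5,332.5,.001),(304,333,.001)): print(ray(c,u,v,z).round(4))
E
```

```text
[0.4729 0.0901 0.    ]
[0.4724 0.1347 0.    ]
[0.472  0.0897 0.028 ]
[0.471  0.1339 0.028 ]
[0.555  0.0906 0.001 ]
[0.5536 0.1376 0.001 ]
```

>>> send_rows([
  [183, [0, 0.001, 0], 0],
  [183, [0, 0.001, 0.03], 0],
  [183, [0, 0.001, 0.06], 0],
  [183, [0, 0.001, 0.078], 0],
  [183, [0, 0.001, 0.083], 0],
])

```text
clock: 4.7
tool_pos: [0.4394, 0.1112, 0.0167]
tool_rot: [[-0.999, -0.04, -0.005], [-0.04, 0.999, 0.0], [0.005, 0.0, -1.0]]
force: [-0.0, 0.6, 0.6]
gripper_width: 0.0242
grasp_force: 0.0
```

>>> send_rows([
  [183, [-0.008, 0, 0], 0],
  [183, [-0.015, 0, 0], 0],
  [183, [-0.02, 0, 0], 0],
  [183, [-0.023, 0, 0], 0],
  [183, [-0.026, 0, 0], 0],
])

```text
clock: 5.2
tool_pos: [0.4668, 0.1124, 0.0199]
tool_rot: [[-0.999, -0.04, 0.001], [-0.04, 0.999, -0.0], [-0.001, -0.0, -1.0]]
force: [-0.7, -0.9, 0.6]
gripper_width: 0.0238
grasp_force: 0.5
```

>>> send_rows([
  [183, [-0.006, 0, 0], 0],
  [183, [-0.014, 0, 0], 0],
  [183, [-0.023, 0, 0], 0],
  [183, [-0.031, 0, 0], 0],
  [183, [-0.036, 0, 0], 0],
])

```text
clock: 5.7
tool_pos: [0.5036, 0.1138, 0.0194]
tool_rot: [[-0.999, -0.04, 0.001], [-0.04, 0.999, -0.0], [-0.001, -0.0, -1.0]]
force: [-1.5, 0.1, 0.6]
gripper_width: 0.0241
grasp_force: 0.4
```

>>> send_rows([
  [183, [-0.004, 0, 0], 0],
  [183, [-0.008, 0, 0], 0],
  [183, [-0.012, 0, 0], 0],
  [183, [-0.015, 0, 0], 0],
  [183, [-0.016, 0, 0], 0],
])

```text
clock: 6.2
tool_pos: [0.5187, 0.1144, 0.0193]
tool_rot: [[-0.999, -0.04, 0.0], [-0.04, 0.999, -0.0], [-0.0, -0.0, -1.0]]
force: [-1.3, 0.1, 0.7]
gripper_width: 0.0241
grasp_force: 0.4
```

```bash
python3 - <<'E'
from h import *
s=observe();print(s['tool_pos'],s['force'])
a=snap('top','top2.png')['image']; b=snap('scene','scene2.png')['image']
cv2.imwrite('pics/both.png',np.hstack([cv2.resize(a[110:250,180:320],(400,400)),cv2.resize(b[140:260,215:375],(400,300))[:300] if 0 else cv2.copyMakeBorder(cv2.resize(b[140:260,215:375],(400,300)),0,100,0,0,0)])[:,:,::-1])
E
```

```text
[0.5186551  0.11444146 0.0193182 ] [-1.27695244  0.09464011  0.69154285]
```

View pics/both.png

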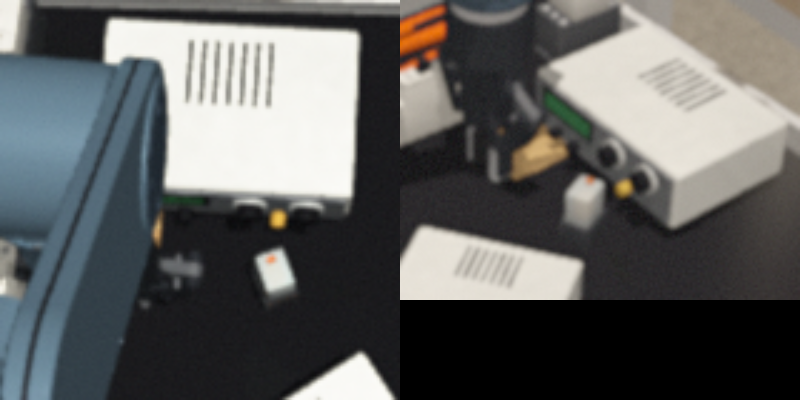

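The arm hides the wedge from above, but the scene view (right half, about (540,150)) shows it going under the front left corner, and the supply hasn't moved. I'll creep on and watch the force.

>>> send_rows([
  [183, [-0.001, 0, 0], 0],
  [183, [-0.002, 0, 0], 0],
  [183, [-0.003, 0, 0], 0],
  [183, [-0.004, 0, 0], 0],
  [183, [-0.005, 0, 0], 0],
])

```text
clock: 6.8
tool_pos: [0.5233, 0.1147, 0.0193]
tool_rot: [[-0.999, -0.04, -0.0], [-0.04, 0.999, -0.0], [0.0, -0.0, -1.0]]
force: [-0.3, -0.2, 0.6]
gripper_width: 0.0243
grasp_force: 0.4
```

>>> send_rows([
  [183, [-0.001, 0, 0], 0],
  [183, [-0.002, 0, 0], 0],
  [183, [-0.002, 0, 0], 0],
])

```text
clock: 7.1
tool_pos: [0.5256, 0.1147, 0.0193]
tool_rot: [[-0.999, -0.04, 0.0], [-0.04, 0.999, 0.0], [-0.0, -0.0, -1.0]]
force: [0.0, 0.1, -0.9]
gripper_width: 0.0243
grasp_force: 0.0
```

>>> send_rows([
  [183, [-0.0005, 0, 0], 0],
  [183, [-0.001, 0, 0], 0],
  [183, [-0.001, 0, 0], 0],
])

```text
clock: 7.4
tool_pos: [0.5264, 0.1148, 0.0193]
tool_rot: [[-0.999, -0.04, 0.0], [-0.04, 0.999, -0.0], [-0.0, -0.0, -1.0]]
force: [-0.8, -0.3, -0.5]
gripper_width: 0.024
grasp_force: 0.2
```

>>> send_rows([
  [183, [-0.0005, 0, 0], 0],
  [183, [-0.001, 0, 0], 0],
  [183, [-0.001, 0, 0], 0],
])

```text
clock: 7.7
tool_pos: [0.5275, 0.1148, 0.0193]
tool_rot: [[-0.999, -0.04, 0.0], [-0.04, 0.999, 0.0], [-0.0, 0.0, -1.0]]
force: [-0.3, 0.6, 0.1]
gripper_width: 0.0241
grasp_force: 0.1
```

>>> send_rows([
  [183, [-0.0005, 0, 0], 0],
  [183, [-0.001, 0, 0], 0],
  [183, [-0.001, 0, 0], 0],
])

```text
clock: 8.0
tool_pos: [0.5284, 0.1148, 0.0193]
tool_rot: [[-0.999, -0.04, 0.0], [-0.04, 0.999, -0.0], [-0.0, -0.0, -1.0]]
force: [-0.9, 0.5, -0.3]
gripper_width: 0.0242
grasp_force: 0.1
```

>>> send_rows([
  [183, [-0.0005, 0, 0], 0],
  [183, [-0.001, 0, 0], 0],
  [183, [-0.001, 0, 0], 0],
])

```text
clock: 8.3
tool_pos: [0.5294, 0.1149, 0.0193]
tool_rot: [[-0.999, -0.04, 0.0], [-0.04, 0.999, -0.0], [-0.0, -0.0, -1.0]]
force: [-0.3, 0.6, -0.7]
gripper_width: 0.0243
grasp_force: 0.2
```

>>> send_rows([
  [183, [-0.0005, 0, 0], 0],
  [183, [-0.001, 0, 0], 0],
])

```text
clock: 8.5
tool_pos: [0.53, 0.1149, 0.0193]
tool_rot: [[-0.999, -0.04, -0.001], [-0.04, 0.999, -0.0], [0.001, 0.0, -1.0]]
force: [-2.0, 1.2, 1.1]
gripper_width: 0.0237
grasp_force: 1.1
```

>>> send_rows([
  [183, [-0.0005, 0, 0], 0],
  [183, [-0.001, 0, 0], 0],
])

```text
clock: 8.7
tool_pos: [0.5305, 0.115, 0.0192]
tool_rot: [[-0.999, -0.04, -0.002], [-0.04, 0.999, -0.0], [0.002, 0.0, -1.0]]
force: [-4.1, -0.8, 3.0]
gripper_width: 0.0238
grasp_force: 2.2
```

```bash
python3 - <<'E'
from h import *
s=observe();print(s['tool_pos'],s['force'])
b=snap('scene','scene3.png')['image']; a=load('scene1.png')['image']
d=cv2.absdiff(a,b).max(2)[150:230,320:375]; print('psu diff',d.max(),(d>25).sum())
c,s=wsnap('w4.png')
w=c['image']
cv2.imwrite('pics/both2.png',np.hstack([cv2.resize(b[140:240,215:315],(400,400),interpolation=2),cv2.resize(w[180:340,200:360],(400,400),interpolation=2)])[:,:,::-1])
E
```

```text
[0.53050297 0.11500205 0.01917779] [-4.07937349 -0.8379349   3.01076638]
psu diff 11 0
```

View pics/both2.png

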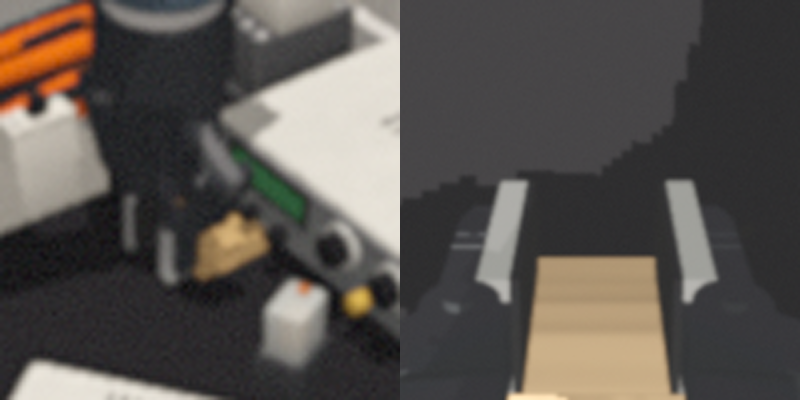

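The force is rising to 4 N with the heel 63 mm short of the foot, and the supply hasn't moved. One more small nudge, then I'll back off.

>>> send_rows([
  [183, [-0.0004, 0, 0], 0],
  [183, [-0.0004, 0, 0], 0],
])

```text
clock: 9.0
tool_pos: [0.5308, 0.115, 0.0192]
tool_rot: [[-0.999, -0.04, -0.002], [-0.04, 0.999, -0.0], [0.002, 0.0, -1.0]]
force: [-5.0, 0.0, 4.2]
gripper_width: 0.0242
grasp_force: 2.7
```

>>> send_rows([
  [183, [0.002, 0, 0], 0],
  [183, [0.01, 0, 0], 0],
  [183, [0.025, 0, 0], 0],
  [183, [0.025, 0, -0.03], 0],
  [183, [0.025, 0, -0.07], 0],
])

```text
clock: 9.5
tool_pos: [0.5045, 0.1139, 0.0882]
tool_rot: [[-0.999, -0.04, -0.005], [-0.04, 0.999, -0.0], [0.005, 0.0, -1.0]]
force: [1.2, 0.6, -0.1]
gripper_width: 0.0241
grasp_force: 0.0
```

>>> send_rows([
  [255, [0, 0, -0.045], 0],
  [255, [-0.02, 0, -0.06], 0],
  [255, [-0.05, 0, -0.06], 0],
  [255, [-0.05, 0, -0.06], 0],
])

```text
clock: 9.9
tool_pos: [0.5607, 0.1158, 0.1508]
tool_rot: [[-0.999, -0.04, 0.007], [-0.04, 0.999, 0.0], [-0.007, -0.0, -1.0]]
force: [0.2, -0.0, -0.6]
gripper_width: -0.0
grasp_force: 0.0
```

```bash
python3 - <<'E'
from h import *
c,s=wsnap('w5.png');print(s['clock'],s['tool_pos'],s['force'])
b=snap('scene','scene4.png')['image']; a=load('scene1.png')['image']
d=cv2.absdiff(a,b).max(2)[150:230,320:375]; print('psu diff',d.max(),(d>25).sum())
E
```

```text
9.9 [0.56070826 0.11577063 0.15078911] [ 0.21045499 -0.00970546 -0.60942897]
psu diff 10 0
```

View pics/w5.png

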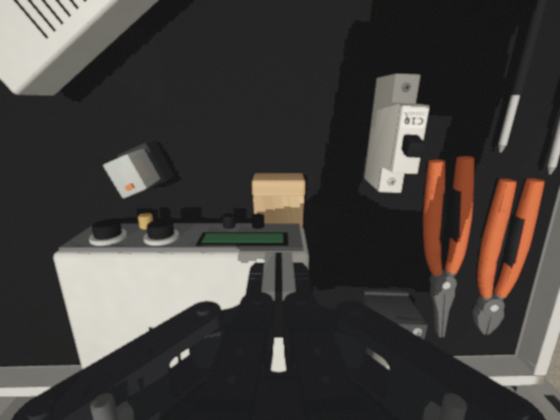

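In w5 the wedge (252–305, 175–222) runs under the front left corner, with the top-face corner near (308,249). A quick check of corner and heel positions gives the press point.

```bash
python3 - <<'E'
from h import *
c=load('w5.png')
for n,u,v,z in(('corner',308.5,249,.073),('front r',66,250,.073),('heel L bot',304,175,0),('heel R bot',254,175,0),('topL',306,191,.028),('topR',251.5,191,.028)): print(n,ray(c,u,v,z).round(4))
s=observe();print(s['tool_pos'],s['force'])
E
```

```text
corner [0.5817 0.1382 0.073 ]
front r [ 0.5897 -0.0384  0.073 ]
heel L bot [0.5437 0.138  0.    ]
heel R bot [0.5456 0.0926 0.    ]
topL [0.5508 0.138  0.028 ]
topR [0.5526 0.0927 0.028 ]
[0.55657714 0.11590382 0.14896172] [-0.49398308  0.18885696 -0.48446865]
```

>>> send_rows([
  [255, [-0.025, -0.001, 0.01], 0],
  [255, [-0.0465, -0.0015, 0.03], 0],
  [255, [-0.0465, -0.0015, 0.05], 0],
  [255, [-0.0465, -0.0015, 0.055], 0],
  [255, [-0.0465, -0.0015, 0.055], 0],
])

```text
clock: 10.5
tool_pos: [0.6012, 0.1164, 0.0929]
tool_rot: [[-0.999, -0.04, -0.004], [-0.04, 0.999, -0.0], [0.004, 0.0, -1.0]]
force: [0.8, 0.2, 0.3]
gripper_width: -0.0002
grasp_force: 0.0
```

>>> send_rows([
  [255, [0, 0, 0.001], 0],
  [255, [0, 0, 0.002], 0],
  [255, [0, 0, 0.003], 0],
  [255, [0, 0, 0.003], 0],
])

```text
clock: 10.9
tool_pos: [0.6033, 0.1164, 0.0919]
tool_rot: [[-0.999, -0.04, 0.001], [-0.04, 0.999, 0.0], [-0.001, -0.0, -1.0]]
force: [-0.2, 0.5, 0.1]
gripper_width: -0.0
grasp_force: 0.0
```

>>> send_rows([
  [255, [0, 0, 0.001], 0],
  [255, [0, 0, 0.002], 0],
  [255, [0, 0, 0.003], 0],
  [255, [0, 0, 0.004], 0],
  [255, [0, 0, 0.004], 0],
])

```text
clock: 11.4
tool_pos: [0.6032, 0.1163, 0.0872]
tool_rot: [[-0.999, -0.04, -0.0], [-0.04, 0.999, -0.0], [0.0, 0.0, -1.0]]
force: [-0.0, -0.2, -0.3]
gripper_width: -0.0001
grasp_force: 0.0
```

>>> send_rows([
  [255, [0, 0, 0.0005], 0],
  [255, [0, 0, 0.001], 0],
  [255, [0, 0, 0.001], 0],
])

```text
clock: 11.7
tool_pos: [0.6032, 0.1164, 0.087]
tool_rot: [[-0.999, -0.04, 0.0], [-0.04, 0.999, -0.0], [-0.0, -0.0, -1.0]]
force: [-2.5, -0.9, 5.9]
gripper_width: -0.0003
grasp_force: 2.7
```

>>> send_rows([
  [255, [0, 0, 0.0003], 0],
  [255, [0, 0, 0.0007], 0],
  [255, [0, 0, 0.0007], 0],
  [255, [0, 0, 0.0007], 0],
  [255, [0, 0, 0.0007], 0],
])

```text
clock: 12.2
tool_pos: [0.6032, 0.1164, 0.087]
tool_rot: [[-0.999, -0.04, 0.001], [-0.04, 0.999, -0.0], [-0.001, -0.0, -1.0]]
force: [-3.5, 0.5, 9.1]
gripper_width: -0.0002
grasp_force: 4.7
```

>>> send_rows([
  [255, [0, 0, 0], 0],
  [255, [0, 0, 0], 0],
  [255, [0, 0, 0], 0],
  [255, [0, 0, 0], 0],
  [255, [0, 0, 0], 0],
])

```text
clock: 12.7
tool_pos: [0.6032, 0.1164, 0.087]
tool_rot: [[-0.999, -0.04, 0.001], [-0.04, 0.999, -0.0], [-0.001, -0.0, -1.0]]
force: [-4.5, 0.7, 9.1]
gripper_width: -0.0001
grasp_force: 4.7
```

The press held 9 N and the height stayed put, so the supply no longer rocks. I'll move straight up and clear.

>>> send_rows([
  [255, [0, 0, -0.002], 0],
  [255, [0, 0, -0.01], 0],
  [255, [0, 0, -0.04], 0],
  [255, [0, 0, -0.08], 0],
  [255, [0, 0, -0.12], 0],
])

```text
clock: 13.2
tool_pos: [0.6028, 0.1163, 0.2066]
tool_rot: [[-0.999, -0.04, -0.001], [-0.04, 0.999, 0.0], [0.001, 0.0, -1.0]]
force: [0.9, -1.1, -0.0]
gripper_width: 0.0002
grasp_force: 0.0
```

>>> send_rows([
  [255, [0.04, 0, -0.02], 0],
  [255, [0.08, 0, -0.04], 0],
  [255, [0.12, 0, -0.04], 0],
  [255, [0.16, 0, -0.04], 0],
  [255, [0.16, 0, -0.04], 0],
])

```text
clock: 13.7
tool_pos: [0.4382, 0.1102, 0.2457]
tool_rot: [[-0.999, -0.041, -0.003], [-0.041, 0.999, -0.0], [0.003, 0.0, -1.0]]
force: [0.6, -0.5, -0.3]
gripper_width: -0.0001
grasp_force: 0.0
```

```bash
python3 - <<'E'
from h import *
c,s=wsnap('w6.png');print(s['clock'],s['tool_pos'],s['force'])
b=snap('scene','scene5.png')['image']; a=load('scene1.png')['image']
d=cv2.absdiff(a,b).max(2)[150:230,320:375]; print('psu diff',d.max(),(d>25).sum())
cv2.imwrite('pics/end.png',np.hstack([cv2.resize(b[130:250,195:315],(400,400),interpolation=2),cv2.resize(c['image'][180:380,180:380],(400,400),interpolation=2)])[:,:,::-1])
E
```

```text
13.7 [0.43824964 0.11024573 0.24573712] [ 0.58621734 -0.51232827 -0.29020736]
psu diff 11 0
```

View pics/end.png

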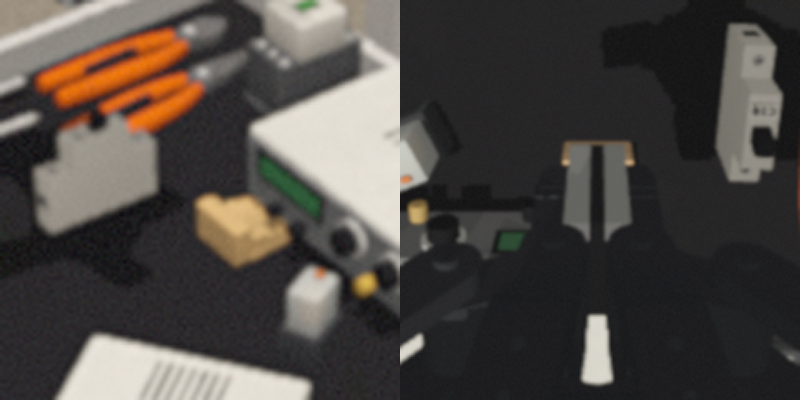

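The wedge (left half, (240,225)) stays under the front left corner. The breaker, relay and supply haven't moved.

```bash
python3 -c "
from bench import *
print(sign_off())"
```

```text
the job is handed in; nothing more can be done
None
```

The wedge was slid under the short front left foot until the push rose to about 5 N. A 9 N press above that foot showed no rocking, and the arm moved clear with nothing else disturbed. The job was handed in after 13.7 s on the robot's clock.

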